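# Push the goods wagon home and shut the yard gates

## Task

Closing up the model railway: with your fingertips push the blue barrel wagon along its track through the open gateway, right up to the red buffer stop inside the brick goods yard, then push both yellow gate leaves fully shut behind it. Only push: do not lift or tip the wagon off its rails, and leave everything else on the layout where it stands.

Things in the scene. Friction and masses are not known exactly. Their poses are not given: they have to be found in the camera images.
- yard: fixed model goods yard on a green board 385 x 270 mm, 12 mm thick. Origin at table height under the middle of the gateway; x runs along the track into the yard, away from the robot, y left, z up. Rail tops 20 mm above the table, track on y = 0. Brick walls (tops 65 mm above the table) around x 0 to 185, y -120 to 120 mm, no roof; gate pillars at y +-80 mm, 16 mm wide, 72 mm high.
- buffer_stop (a point): middle of the near face of the red buffer beam at the track's end, 150 mm inside the gate line (yard x), 33 mm above the table; the beam is 50 mm wide. A wagon touching it has its origin at yard x 90 mm
- wagon: blue goods wagon with three barrels, loose on the rails (0.25 to 0.5 kg), wheels stiff: slides when pushed with a few newtons, stops when released; a keel keeps it on the track. Origin on the rail tops under its middle, x into the yard. Body 110 x 56 mm, barrel tops 57 mm above the rails; buffers add 5 mm at each end, 9 to 17 mm above the rails.
- wagon_near_end (a point): middle of the flat end of the wagon's blue body that faces the robot, 55 mm from the wagon's middle, 31 mm above the rails; the flat end is 56 mm wide and spans 18 to 50 mm above the rails
- gate_left (a joint): opening angle of the left (yard +y) yellow gate leaf: 0 = shut, in line with the wall; 1.57 = pointing straight out along yard -x; stops at 0 and 1.9. Light and a little stiff (0.012 N m at the hinge): it stays wherever it is left.
- gate_left_hinge (a point): on the upright hinge axis of the left leaf, level with its top, at yard x 0, y +71 mm. The leaf is 6 mm thick: its inner face lies in the plane through the hinge axis, its outer face (towards yard -x when shut) 6 mm from it.
- gate_left_edge (a point): top of the free upright edge of the left leaf, mid thickness, 69 mm from the hinge axis. The leaf spans 3 to 69 mm from the axis, 23 to 68 mm above the table.
- gate_right (a joint): opening angle of the right (yard -y) yellow gate leaf: 0 = shut, in line with the wall; 1.57 = pointing straight out along yard -x; stops at 0 and 1.9. Light and a little stiff (0.012 N m at the hinge): it stays wherever it is left.
- gate_right_hinge (a point): on the upright hinge axis of the right leaf, level with its top, at yard x 0, y -71 mm. The leaf is 6 mm thick: its inner face lies in the plane through the hinge axis, its outer face (towards yard -x when shut) 6 mm from it.
- gate_right_edge (a point): top of the free upright edge of the right leaf, mid thickness, 69 mm from the hinge axis. The leaf spans 3 to 69 mm from the axis, 23 to 68 mm above the table.
- crate_dock: loose wooden crate, 26 mm, on the loading dock inside the yard; bystander; origin under its middle
- crate_outside: loose wooden crate, 26 mm, on the board's near right corner outside the gates; bystander; origin under its middle
- drum: loose red drum, 26 mm across, 34 mm high, inside the yard on the right of the track; bystander; origin under its middle
- tank_wagon: loose grey tank wagon, 110 mm long, about 70 mm high, on the table beside the yard; bystander; origin under its middle
- tree: loose model fir tree, 120 mm high, 60 mm wide, on the table beside the yard; bystander; origin under its foot
- paint_pot: loose paint jar with blue cap, 44 mm across, 50 mm high, on the table beside the yard; bystander; origin under its middle
- screwdriver: loose screwdriver, 150 mm long, lying on the table beside the yard; bystander; origin under its middle
Not all that is in view belongs to the job. Leave any orange look-alike of the wagon alone.

How it is judged (in metres and radians):
On the way, in this order (a step that is already met when the one before it is completed fails the run):
1. the wagon stands on its rails at the buffer stop inside the yard (x of wagon in the frame of yard above 0.08 m and y of wagon in the frame of yard between -0.008 and 0.008 m and height (world z) of wagon below 0.024 m and angle between wagon's own z axis and vertical below 0.08 rad), for 0.2 s.
2. both gate leaves are shut behind it (all of step 1 and value of joint each of gate_left, gate_right below 0.08 rad), for 0.2 s.
At the end, for the whole second after the job is handed in: The wagon rests upright on its rails with its buffers within 10 mm of the buffer stop, and both gate leaves are shut (within 0.08 rad, about 5 mm at the free edge) (all of step 2 and linear speed of wagon below 0.02 m/s); the robot touches nothing.
It fails at once if the wagon is lifted more than 8 mm off the rails or tipped (height (world z) of wagon above 0.028 m or angle between wagon's own z axis and vertical above 0.2 rad).
It fails at once if a crate or the drum in the yard is moved more than 15 mm or tipped (distance of any of crate_dock, crate_outside, drum from where it was at the start of the episode above 0.015 m or angle between any of crate_dock, crate_outside, drum's own z axis and vertical above 0.4 rad).
It fails at once if another thing standing on the layout is moved more than 15 mm or tipped (distance of any of tank_wagon, tree, paint_pot, screwdriver from where it was at the start of the episode above 0.015 m or angle between any of tank_wagon, tree, paint_pot's own z axis and vertical above 0.4 rad).
It also fails if it takes over 64 s, if anything falls off the work surface, if the arm or the gripper's body presses on something with over 40 N, if the wrist force passes 120 N, or if a joint passes its speed limit or range.

## Robot

A 6-joint arm with a two-finger parallel gripper is mounted at the origin on the work surface. World frame = base frame: x ahead of the robot, y to its left, z up, the work surface at z = 0. Lengths are in mm, angles in degrees, forces in N, time in s.
With the tool pointing down it reaches from about 325 to 925 mm from the base axis. Payload 3.1 kg.
Tool frame: the origin (TCP) lies at the very end of the fingers, on their centre line; the grasp point (between the pads) lies grasp_offset behind it (grasp_offset is the distance from the TCP to the grasp point, in mm); z points along the fingers, y is the line along which they close (so a half turn about z gives the same grasp; the last joint's range is limited). The gripper opens to 85 mm and grips with 20 to 120 N. Pads are 22 mm wide; open, the fingers measure 114 mm over their backs; the gripper's body (76 mm by 85 mm) begins 54 mm behind the grasp point. The pads swing forward as they close: fully open they stand 13 mm farther back than shut.
Start: joints at [67.598, 12.427, 92.441, -0, 75.132, -6.429], TCP at [171.982, 600.884, 231.3] pointing down, gripper open.
Joint ranges: [-157.48, 157.48], [-44.54, 120.13], [17.64, 146.25], [-64.5, 244.5], [7.68, 150.69], [-147.95, 147.95]. Speed limits (degrees/s): [159.86, 159.86, 180, 180, 180, 180].

## Interface

Orientations are given as [roll, pitch, yaw] about the fixed x, y, z axes, in that order (R = Rz(yaw) Ry(pitch) Rx(roll)).
In Python, from station import * gives the robot as it stands. Calls block until the motion is done:
- goto(position, orientation): joint-space move of the TCP to a pose.
- move_l(position, attitude=None, speed=150): straight line of the TCP; attitude=None keeps the orientation; speed is the mean speed in mm/s.
- move_j(angles): joint-space move.
- grip(opening, squeeze=None): finger opening in mm; squeeze is the grip in N (None keeps the last); returns when the fingers have stopped.
- wait(seconds).
- solve_ik(position, orientation): joint angles nearest the present ones, or None.
- get_obs(): the state.
- get_image(name): name is "scene" or "top" or "wrist"; returns the picture (400x640x3 uint8, red, green, blue); there is no depth.
- get_calibration(name): a dict with "fx", "fy", "cx", "cy" (pixels), "R" (3x3) and "t" (3): a world point X has camera coordinates R X + t; the wrist camera has in their place "mount" (4x4, takes a point from camera to tool coordinates, whose origin is the TCP and whose axes are the flange's). Camera axes: x right, y down, z forward; pixel columns grow to the right and rows downward; lengths in mm; the calibration is good to about 2 mm. A picture is of the moment at which its call begins: read the wrist's pose just before it. get_calibration takes no time and is no camera call.
A pose or a line that the arm cannot do raises Unreachable and nothing moves.
- sign_off(): hands the job in; it is judged then, once.
Trained networks look in the newest picture that a camera, given by its name, has taken for a name from the list of things; names that differ only in an ending like _2 or _b are one class to them, and where a whole thing is asked for, a point or a joint stands for the part that bears it (a point fixed in the world has none). Each returns a list of dicts, best first, with "score" (0 to 1); they miss things now and then, are a little off and sometimes report something else, mostly with a low value. They report only what shows in the picture. A call takes as long as a camera call. They do not tell look-alikes from the thing itself.
- spot_in(name, camera): "extent" ([centre column, centre row, width, height] in pixels, round what is visible of it).
- regions_of(name, camera): "region" (400x640 bool, what is visible of it) and "extent" ([centre column, centre row, width, height] in pixels, round what is visible of it).
The state is a dict: "t": time; "joint_pos": joint angles; "qvel": joint speeds; "effort": joint torques, N m; "tcp_pos": TCP position; "ee_rot": TCP orientation; "wrist_force": force on the tool from outside, world axes, zero at the start; "moment": the same for the moment, N m; "grip_width": finger opening in mm; "grip_force": force on a finger pad.
Only numpy, scipy, OpenCV 4.12 (cv2) and the standard library are available. Lean on these libraries where they do the work, as an engineer would, in place of code of your own. Each camera call takes 0.05 s, during which the arm holds its last target. There are 200 camera calls.

## Working session

There is one attempt and no reset: what is moved stays moved. The work goes in short steps, each a Python script; the robot and the scene stay as the last script left them, time stands still between calls to the robot, and variables do not carry over. Pictures are saved under pics/ and viewed, at most 10 in all, crops included, and the job is handed in when it is done.

```bash
mkdir -p pics; cat > h.py <<'E'
from station import *
import numpy as np, cv2
def save(name,f):
    im=get_image(name); cv2.imwrite(f'pics/{f}.png',cv2.cvtColor(im,cv2.COLOR_RGB2BGR)); return im
E
python3 - <<'E'
from h import *
for c in("scene","top"):
    save(c,c+"0"); k=get_calibration(c); print(c,k)
    for n in("wagon","yard","gate_left","gate_right","buffer_stop","wagon_near_end","gate_left_hinge","gate_left_edge","gate_right_hinge","gate_right_edge","tree","tank_wagon","paint_pot","screwdriver","crate_outside","drum","crate_dock"):
        try: print(n,[(round(d["score"],2),np.round(d["extent"]).astype(int).tolist()) for d in spot_in(n,c)])
        except Exception as e: print(n,e)
o=get_obs();print(o["t"],o["tcp_pos"],o["ee_rot"],o["grip_width"])
E
```

```text
scene {'fx': 402.8845285288241, 'fy': 402.8845285288241, 'cx': 312.78462859955226, 'cy': 200.96072401752954, 'R': array([[-0.12063308,  0.99257282,  0.01571162],
       [ 0.73652686,  0.10010343, -0.66896001],
       [-0.66556431, -0.06912667, -0.74313232]]), 't': array([  66.14134418, -332.22735301, 1466.4370066 ])}
wagon [(0.93, [258, 160, 40, 30]), (0.88, [371, 164, 40, 27]), (0.81, [318, 227, 25, 48])]
yard [(0.71, [317, 257, 121, 130])]
gate_left [(0.44, [350, 227, 7, 16])]
gate_right [(0.57, [292, 230, 10, 24])]
buffer_stop []
wagon_near_end [(0.8, [317, 227, 20, 46]), (0.65, [370, 162, 42, 25]), (0.56, [260, 162, 42, 31]), (0.17, [347, 226, 3, 15])]
gate_left_hinge [(0.71, [280, 200, 11, 19]), (0.26, [159, 196, 42, 41])]
gate_left_edge [(0.33, [314, 256, 120, 127])]
gate_right_hinge [(0.6, [292, 226, 6, 29])]
gate_right_edge [(0.69, [290, 228, 8, 25])]
tree [(0.76, [484, 275, 20, 36])]
tank_wagon [(0.77, [160, 195, 42, 43]), (0.73, [318, 225, 28, 48])]
paint_pot [(0.57, [476, 232, 22, 28])]
screwdriver [(0.61, [134, 248, 45, 42])]
crate_outside [(0.59, [280, 201, 11, 16])]
dru
[... 727 characters left out ...]
, (0.72, [318, 189, 21, 35]), (0.72, [451, 152, 11, 27]), (0.61, [381, 258, 32, 32]), (0.41, [453, 204, 26, 34])]
gate_left_hinge [(0.28, [352, 219, 11, 7])]
gate_left_edge []
gate_right_hinge [(0.75, [285, 139, 10, 4])]
gate_right_edge [(0.27, [193, 205, 18, 12])]
tree []
tank_wagon [(0.56, [453, 204, 24, 35]), (0.55, [318, 178, 90, 118]), (0.28, [333, 177, 2, 6])]
paint_pot [(0.59, [194, 207, 16, 10])]
screwdriver [(0.58, [286, 139, 4, 8]), (0.46, [450, 152, 10, 26])]
crate_outside [(0.43, [353, 218, 9, 5])]
drum [(0.58, [334, 185, 3, 17])]
crate_dock [(0.49, [285, 139, 9, 10])]
1.8 [171.98148453 600.8602309  231.27132265] [-1.79997269e+02 -1.88203645e-03  1.64023929e+02] 85.01164472694003
```

```bash
python3 - <<'E'
import cv2
a=cv2.imread('pics/scene0.png')[130:350,120:500]; cv2.imwrite('pics/s1.png',cv2.resize(a,None,fx=2.1,fy=2.1,interpolation=2))
a=cv2.imread('pics/top0.png')[100:300,180:480]; cv2.imwrite('pics/t1.png',cv2.resize(a,None,fx=2.6,fy=2.6,interpolation=2))
E
```

```text
(no output)
```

View pics/s1.png

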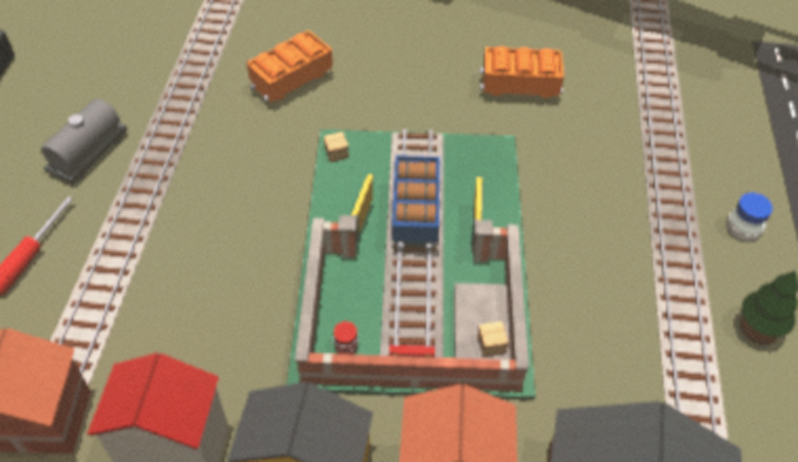

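View pics/t1.png

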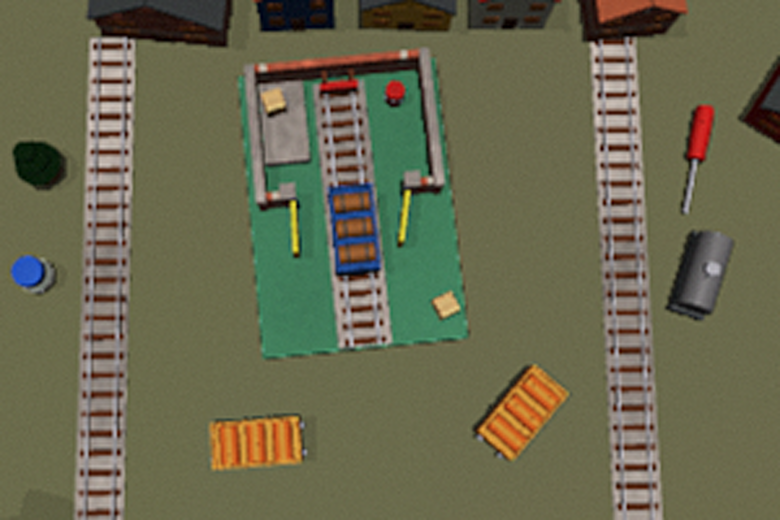

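```bash
cat >> h.py <<'E'
def ray(cam,uv,z,T=None):
    k=get_calibration(cam)
    d=np.array([(uv[0]-k["cx"])/k["fx"],(uv[1]-k["cy"])/k["fy"],1])
    R,t=(k["R"],k["t"]) if T is None else T
    c=-R.T@t; v=R.T@d
    return c+v*(z-c[2])/v[2]
def wristT(o):
    from scipy.spatial.transform import Rotation as Ro
    k=get_calibration("wrist"); M=np.eye(4); M[:3,:3]=Ro.from_euler('xyz',o["ee_rot"],degrees=True).as_matrix(); M[:3,3]=o["tcp_pos"]
    W=np.linalg.inv(M@np.array(k["mount"])); return W[:3,:3],W[:3,3]
E
python3 - <<'E'
from h import *
k=get_calibration("wrist"); print(k)
for n,u in dict(c1=(271.5,128.8),c2=(344.6,118.5),c3=(360,229.6),c4=(281.2,237.3)).items(): print(n,ray("top",u,12).round(0))
s=lambda x,y:(x/2.1+120,y/2.1+130)
for n,u in dict(c1=s(534,394),c2=s(289,392),c3=s(321,130),c4=s(515,134)).items(): print(n,ray("scene",u,12).round(0))
for z,n,u in ((77,'w',(317,190)),(32,'buffer',(180+339/2.6,100+88/2.6))): print(n,ray("top",u,z).round(0))
for n,u in ((('buf'),s(412,349)),):print(n,ray("scene",u,40).round(0))
for p in ([400,0,420],[450,0,420],[500,0,450],[550,0,420]):
  for yaw in (0,90,180,-90):
    q=solve_ik(p,[180,0,yaw]); print(p,yaw,None if q is None else np.round(q))
E
```

```text
{'fx': 300.2176510618904, 'fy': 300.2176510618904, 'cx': 319.4102518513569, 'cy': 194.22859956401547, 'mount': array([[ 5.97577656e-04, -9.49387217e-01, -3.14107553e-01,
         8.22396533e+01],
       [ 9.99999309e-01,  2.49288630e-04,  1.14898799e-03,
        -3.36465394e-02],
       [-1.01253107e-03, -3.14108022e-01,  9.49386710e-01,
        -1.42718555e+02],
       [ 0.00000000e+00,  0.00000000e+00,  0.00000000e+00,
         1.00000000e+00]])}
c1 [801. 170.  12.]
c2 [837. -89.  12.]
c3 [ 442. -132.   12.]
c4 [419. 135.  12.]
c1 [798. 171.  12.]
c2 [830. -92.  12.]
c3 [ 444. -130.   12.]
c4 [415. 137.  12.]
w [568.  12.  77.]
buffer [775.  33.  32.]
buf [777.  35.  40.]
[400, 0, 420] 0 [-10. -22. 105.  -0.  97.  80.]
[400, 0, 420] 90 [-10. -22. 105.   0.  97. -10.]
[400, 0, 420] 180 [ -10.  -22.  105.    0.   97. -100.]
[400, 0, 420] -90 None
[450, 0, 420] 0 [ -9. -15. 100.  -0.  95.  81.]
[450, 0, 420] 90 [ -9. -15. 100.   0.  95.  -9.]
[450, 0, 420] 180 [ -9. -15. 100.   0.  95. -99.]
[450, 0, 420] -90 None
[500, 0, 450] 0 [-8. -8. 91. -0. 97. 82.]
[500, 0, 450] 90 [-8. -8. 91.  0. 97. -8.]
[500, 0, 450] 180 [ -8.  -8.  91.   0.  97. -98.]
[500, 0, 450] -90 None
[550, 0, 420] 0 [-7. -2. 88. -0. 94. 83.]
[550, 0, 420] 90 [-7. -2. 88.  0. 94. -7.]
[550, 0, 420] 180 [ -7.  -2.  88.   0.  94. -97.]
[550, 0, 420] -90 None
```

Candidates in the top view are the blue wagon at (317,190), orange look-alikes at (279,270) and (381,258), and the grey tank wagon at (453,204). I choose the blue one on the yard track. From both views the yard yaw is about 5.7°, with its origin near (627,19). I move in for close views.

```bash
python3 - <<'E'
from h import *
import pickle
grip(0)
D={}
for i,(p,yaw) in enumerate((([600,15,230],185.7),([530,10,230],185.7))):
    goto(p,[180,0,yaw]); wait(0.3); o=get_obs(); im=save("wrist",f"w{i}"); D[i]=o
    for n in("wagon","gate_left","gate_right","buffer_stop"):
        print(i,n,[(round(d["score"],2),np.round(d["extent"]).astype(int).tolist()) for d in spot_in(n,"wrist")])
    print(o["t"],o["tcp_pos"],o["grip_width"],o["wrist_force"])
pickle.dump(D,open("D.pkl","wb"))
E
```

```text
0 wagon [(0.95, [324, 151, 61, 113])]
0 gate_left [(0.6, [393, 163, 26, 72])]
0 gate_right [(0.96, [261, 164, 18, 70])]
0 buffer_stop [(0.98, [323, 170, 262, 332])]
5.4333 [599.98729486  15.39881098 229.99978227] -0.09584450592481078 [-0.35257215 -0.06631982  0.16104605]
1 wagon [(0.92, [323, 202, 57, 93]), (0.8, [112, 13, 59, 26])]
1 gate_left [(0.82, [386, 220, 21, 71])]
1 gate_right [(0.93, [263, 221, 23, 68])]
1 buffer_stop [(0.84, [321, 213, 241, 281])]
6.3667 [530.84751579   9.95190007 230.13642017] -0.19161624571723362 [ 0.52232217  0.40655524 -1.0781888 ]
```

View pics/w0.png

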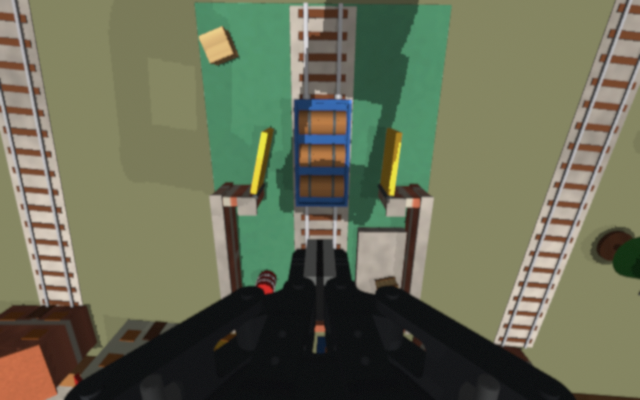

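View pics/w1.png

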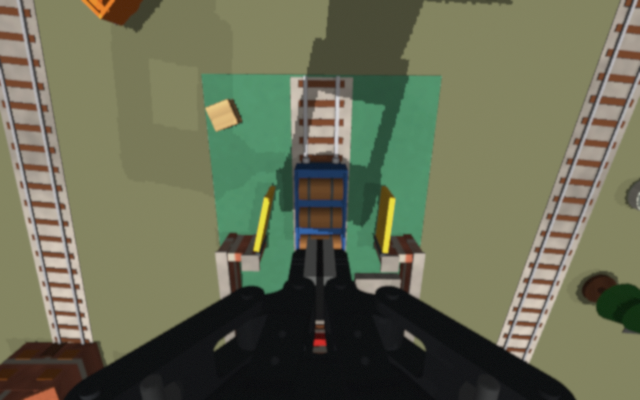

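Both wrist views show the blue wagon between the yellow leaves: body near-edge at about (323,100) in w0 and (322,166) in w1. The crate is at (216,44) in w0. I make one close crop to confirm the choice and read the leaf ends.

```bash
python3 - <<'E'
import cv2,numpy as np
a=cv2.imread('pics/w0.png')[85:220,200:450]; b=cv2.imread('pics/w1.png')[150:270,200:450]
f=lambda a:cv2.resize(a,None,fx=2.3,fy=2.3,interpolation=2)
cv2.imwrite('pics/c.png',np.vstack([f(a),f(b)]))
E
```

```text
(no output)
```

View pics/c.png

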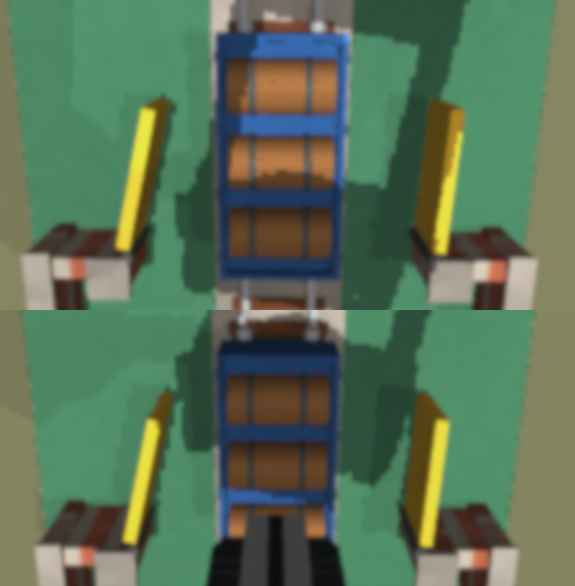

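The crop confirms the blue three-barrel wagon, with the leaf top strips clear in both views. I triangulate from them.

```bash
python3 - <<'E'
from h import *
import pickle
D=pickle.load(open("D.pkl","rb")); k=get_calibration("wrist"); K=np.array([[k["fx"],0,k["cx"]],[0,k["fy"],k["cy"]],[0,0,1]])
P=[K@np.c_[wristT(D[i])] for i in(0,1)]
a=lambda x,y:(200+x/2.3,85+y/2.3); b=lambda x,y:(200+x/2.3,150+(y-310)/2.3)
pts=dict(Rtip=(a(148,109),b(153,420),68),Rh=(a(123,248),b(131,543),68),Ltip=(a(457,112),b(442,420),68),Lh=(a(442,252),b(428,546),68),wtop=(a(285,34),b(281,353),70),bR=((195,3),(204,75),12),bL=((451,5),(440,75),12))
W={}
for n,(u,v,z) in pts.items():
    X=cv2.triangulatePoints(P[0],P[1],np.array(u,float),np.array(v,float)); X=(X[:3]/X[3]).ravel()
    r=[ray("wrist",q,z,wristT(D[i])) for i,q in enumerate((u,v))]
    W[n]=(r[0]+r[1])/2; print(n,X.round(0),r[0].round(0),r[1].round(0))
# hinge strip mid thickness: 3 mm outside axis, 3mm out along leaf
h=(W["Rh"]+W["Lh"])/2; dv=W["Lh"]-W["Rh"]; yaw=np.degrees(np.arctan2(-dv[0],dv[1])); print("mid",h.round(1),"sep",np.linalg.norm(dv),"yaw",yaw)
db=W["bL"]-W["bR"]; print("board yaw",np.degrees(np.arctan2(-db[0],db[1])),np.linalg.norm(db))
c,s=np.cos(np.radians(5.7)),np.sin(np.radians(5.7)); R=np.array([[c,s],[-s,c]])
for n,X in W.items(): print(n,"yard",(R@(X[:2]-h[:2])).round(1))
E
```

```text
Rtip [559. -43.  68.] [559. -43.  68.] [559. -43.  68.]
Rh [623. -51.  72.] [624. -52.  68.] [625. -51.  68.]
Ltip [548.  92.  63.] [547.  91.  68.] [546.  91.  68.]
Lh [610.  95.  72.] [611.  96.  68.] [612.  96.  68.]
wtop [522.  13.  64.] [522.  13.  70.] [521.  13.  70.]
bR [ 442. -127.   17.] [ 441. -130.   12.] [ 441. -128.   12.]
bL [414. 137.   8.] [415. 136.  12.] [415. 135.  12.]
mid [618.1  22.   68. ] sep 147.90596251034722 yaw 5.021130183765907
board yaw 5.571186890826463 265.9402218089725
Rtip yard [-65.  -59.1]
Rh yard [ -0.9 -73.9]
Ltip yard [-64.4  75.7]
Lh yard [ 0.9 73.9]
wtop yard [-96.9   0.4]
bR yard [-191.3 -132.8]
bL yard [-190.7  133.2]
```

```bash
cat >> h.py <<'E'
YO=np.array([621.,22.]); YY=5.5
_c,_s=np.cos(np.radians(YY)),np.sin(np.radians(YY)); YR=np.array([[_c,-_s],[_s,_c]])
def Y(x,y,z): return [*(YO+YR@np.array([x,y])),z]
def F(): return YR.T@get_obs()["wrist_force"][:2]
E
python3 - <<'E'
from h import *
A=[180,0,180+YY]
goto(Y(-138,0,140),A); move_l(Y(-138,0,46),A,speed=120); wait(.2); f0=F(); print(get_obs()["t"],f0)
for x in (-118,-90,-60,-30,0,10):
    move_l(Y(x,0,46),A,speed=70); print(x,(F()-f0).round(1))
while x<36:
    x+=2; move_l(Y(x,0,46),A,speed=40); f=(F()-f0); print(x,f.round(1),end=' ')
    if f[0]<-14: break
wait(.1); print(get_obs()["t"],F()-f0,get_obs()["tcp_pos"])
move_l(Y(x-25,0,46),A,speed=80); move_l(Y(x-25,0,150),A,speed=200)
goto(Y(-40,0,300),A); wait(.2)
o=get_obs(); save("wrist","w2"); print(o["t"])
import pickle; pickle.dump(o,open("o2.pkl","wb"))
E
```

```text
8.2333 [ 0.3276013  -0.36928249]
-118 [-1.   0.7]
-90 [-0.8  0.3]
-60 [-0.9  0.6]
-30 [-0.7  0.2]
0 [-0.2 -0. ]
10 [-0.7  0.4]
12 [-4.8 -0.4] 14 [-2.9  0.2] 16 [-2.3  0.5] 18 [-2.6 -0.2] 20 [-1.9  0. ] 22 [-2.2  0.8] 24 [-2.1 -0.7] 26 [-3.9  1.1] 28 [-9.7  0.5] 30 [-14.2  -0.6] 13.8333 [-14.41199708  -0.59853949] [646.29789116  24.51415853  45.82341674]
15.8333
```

View pics/w2.png

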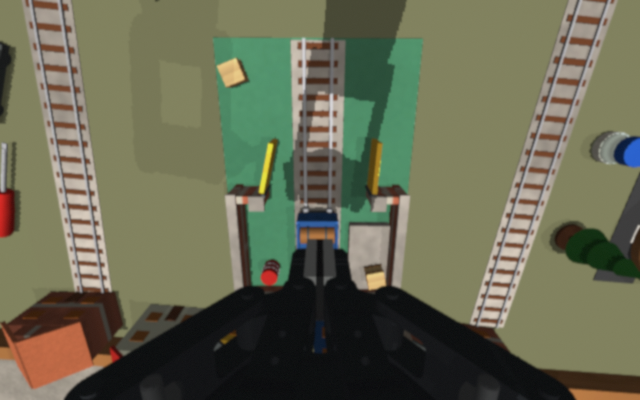

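The wagon is now inside at (317,235) against the buffer. Force rose at finger x ≈ 25 mm, as expected. Crate, drum and dock crate are unmoved. Next I close the gates.

```bash
python3 - <<'E'
from h import *
import math
r=46; Z=42
def pose(side,th,off,z=Z):
    s=1 if side=="L" else -1
    d=np.array([-math.sin(th),-s*math.cos(th)]); n=np.array([-math.cos(th),s*math.sin(th)])
    p=np.array([0,s*71])+r*d+off*n
    yaw=YY+(180-math.degrees(th) if side=="L" else math.degrees(th))
    return Y(*p,z),[180,0,yaw]
for side,th in (("L",1.62),("R",1.36)):
    goto(*pose(side,th,33,150)); move_l(*pose(side,th,33),speed=150); wait(.1); f0=F()
    move_l(*pose(side,th,18),speed=60); print(side,(F()-f0).round(1))
    while th>0.2:
        th=max(th-.2,.12); move_l(*pose(side,th,17),speed=45); print(round(th,2),(F()-f0).round(1),end=' ')
    while th>-.1:
        th-=.02; move_l(*pose(side,th,17),speed=30); f=F()-f0; print(round(th,2),f.round(1),end=' ')
        if f[0]<-8: break
    move_l(*pose(side,th,45),speed=80); move_l(*pose(side,th,45,150),speed=200)
    print(get_obs()["t"])
goto(Y(-60,0,300),[180,0,180+YY]); wait(.2); save("wrist","w3"); save("top","t3"); print(get_obs()["t"])
a=cv2.imread('pics/w3.png')[60:320,150:490]; cv2.imwrite('pics/w3c.png',cv2.resize(a,None,fx=2,fy=2,interpolation=2))
E
```

```text
L [-0.3 -0.5]
1.42 [0.6 0.2] 1.22 [-1.4  0.7] 1.02 [0.6 0.4] 0.82 [-0.3  0.3] 0.62 [-0.1  0.2] 0.42 [-0.5 -0.7] 0.22 [0.3 0.8] 0.12 [-0.1  0.5] 0.1 [-0.1 -0.3] 0.08 [0.4 0.2] 0.06 [0.8 0.1] 0.04 [ 0.1 -0.4] 0.02 [-1.   0.1] -0.0 [ 0.2 -0.5] -0.02 [0.1 0.2] -0.04 [-2.8  0.9] -0.06 [-5.2  0.6] -0.08 [-8.1 -0. ] 25.375
R [-0.6  0.1]
1.16 [ 1.  -0.6] 0.96 [ 0.2 -0.2] 0.76 [-0.1 -0.3] 0.56 [ 0.7 -0.5] 0.36 [-0.3 -0.3] 0.16 [-0.7 -0.7] 0.14 [ 0.4 -0.6] 0.12 [-0.3 -0.1] 0.1 [0.2 0.1] 0.08 [ 0.2 -0.5] 0.06 [0.6 0.1] 0.04 [0.8 0.2] 0.02 [ 0.3 -0.6] 0.0 [0.5 0.1] -0.02 [-0.4 -0.4] -0.04 [-2.2 -0.8] -0.06 [-5.9 -0.9] -0.08 [-7.8 -1.1] -0.1 [-8.7 -1.4] 34.8833
37.8917
```

View pics/w3c.png

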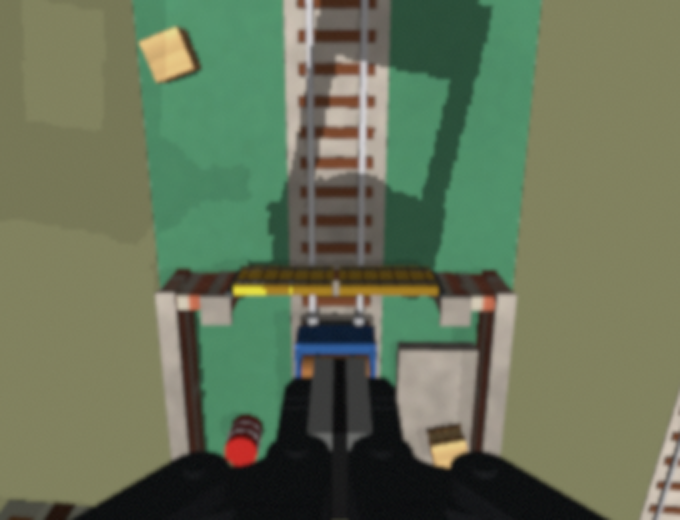

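Both leaves are shut in line with the wall, across crop pixels (233–438, 285). The wagon is behind them at the buffer and the bystanders are unmoved. I hand in.

```bash
python3 -c "
from station import *
print(sign_off())"
```

```text
the job is handed in; nothing more can be done
None
```

The blue wagon stands against the buffer stop and both gate leaves are shut behind it. The job was handed in at about 38 s of the 64 s limit; no verdict came back at hand-in.

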